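# Fetch the toothpick pot from behind the condiments

## Task

The pot of toothpicks is boxed in at the back of the dark wooden condiment tray by the pepper mill, the jam jar and the salt shaker. First stand all three of those upright on the pale wooden board, then stand the toothpick pot in the middle of the stone coaster, and only then put the mill, the jar and the shaker back on the tray, each exactly where it stood at the start. Tip nothing over and leave the drinking glass and the food tin where they are.

Things in the scene. Friction and masses are not known exactly. Their poses are not given: they have to be found in the camera images.
- condiment_tray: low dark wooden tray, 150 (its x) by 225 (its y) mm, fixed on the worktop. Origin at the centre of its underside, z up. Its floor is 8 mm up; a thin lip at each short end (y = +-110 mm) rises to 16 mm. Four round cork marks, at tray (x, y) mm: (30, 0) for the pot; (-31, 0), (30, 63), (30, -63) for mill, jar and shaker, shuffled; each stands within 4 mm of its mark.
- side_board: pale wooden breakfast board, 150 (its x) by 190 (its y) by 12 mm thick, lying flat and fixed on the worktop, empty at the start: the side area. Origin at the centre of its underside, z up. It lies to the right of the tray, either nearer to the robot or farther off.
- coaster: round stone coaster, 96 mm across, 6 mm thick, fixed on the worktop, to the right of the tray, where the board is not. Origin at the centre of its underside, z up.
- toothpick_pot_mid (a point): small clear round pot of toothpicks, 41 mm across, 64 mm high with the sticks (loose); its wall, which is what can be gripped, reaches up to 46 mm. The point is on its axis, 32 mm above its underside; z up.
- pepper_mill_mid (a point): brown turned wooden pepper mill, 150 mm high (loose), foot 58 mm across; its round head, up to 50 mm across, runs from 109 to 139 mm above the underside and can be gripped; a small knob tops it. The head does not turn. The point is on its axis, 75 mm above its underside; z up.
- jam_jar_mid (a point): glass jar with a pale lid and a dark label, 58 by 62 mm, 99 mm high (loose); the lid, 57 mm across, is the top 11 mm and does not come off. The point is on its axis, 49.5 mm above its underside; z up.
- salt_shaker_mid (a point): clear salt shaker with a grey domed top, 44 mm across, 90 mm high (loose). The point is on its axis, 45 mm above its underside; z up.
- glass_mid (a point): empty drinking glass, 80 mm across, 91 mm high (loose): a bystander, leave it alone. The point is on its axis, 45.5 mm above its underside.
- food_tin_mid (a point): low green round tin, 75 mm across, 58 mm high (loose): a bystander, leave it alone. The point is on its axis, 29 mm above its underside.

How it is judged:
On the way, in this order (a step that is already met when the one before it is completed fails the run):
1. mill, jar and shaker all stand upright on the pale board, the pot still in its place (x of pepper_mill_mid in the frame of side_board between -0.075 and 0.075 m and y of pepper_mill_mid in the frame of side_board between -0.095 and 0.095 m and z of pepper_mill_mid in the frame of side_board between 0.081 and 0.093 m and angle between each of pepper_mill_mid, jam_jar_mid, salt_shaker_mid's own z axis and vertical below 0.15 rad and x of jam_jar_mid in the frame of side_board between -0.075 and 0.075 m and y of jam_jar_mid in the frame of side_board between -0.095 and 0.095 m and z of jam_jar_mid in the frame of side_board between 0.0555 and 0.0675 m and x of salt_shaker_mid in the frame of side_board between -0.075 and 0.075 m and y of salt_shaker_mid in the frame of side_board between -0.095 and 0.095 m and z of salt_shaker_mid in the frame of side_board between 0.051 and 0.063 m and distance of toothpick_pot_mid from where it was at the start of the episode below 0.02 m), for 0.2 s.
2. the pot stands in the middle of the coaster while the other three are still on the board (x of pepper_mill_mid in the frame of side_board between -0.075 and 0.075 m and y of pepper_mill_mid in the frame of side_board between -0.095 and 0.095 m and z of pepper_mill_mid in the frame of side_board between 0.081 and 0.093 m and angle between each of pepper_mill_mid, jam_jar_mid, salt_shaker_mid, toothpick_pot_mid's own z axis and vertical below 0.15 rad and x of jam_jar_mid in the frame of side_board between -0.075 and 0.075 m and y of jam_jar_mid in the frame of side_board between -0.095 and 0.095 m and z of jam_jar_mid in the frame of side_board between 0.0555 and 0.0675 m and x of salt_shaker_mid in the frame of side_board between -0.075 and 0.075 m and y of salt_shaker_mid in the frame of side_board between -0.095 and 0.095 m and z of salt_shaker_mid in the frame of side_board between 0.051 and 0.063 m and horizontal distance between toothpick_pot_mid and coaster below 0.015 m and z of toothpick_pot_mid in the frame of coaster between 0.032 and 0.044 m), for 0.2 s.
At the end, for the whole second after the job is handed in: mill, jar and shaker each stand upright within 15 mm of where they stood at the start; the toothpick pot stands upright on the coaster, its axis within 15 mm of the coaster's centre; all are released and at rest (distance of each of pepper_mill_mid, jam_jar_mid, salt_shaker_mid from where it was at the start of the episode below 0.015 m and angle between each of pepper_mill_mid, jam_jar_mid, salt_shaker_mid, toothpick_pot_mid's own z axis and vertical below 0.15 rad and horizontal distance between toothpick_pot_mid and coaster below 0.015 m and z of toothpick_pot_mid in the frame of coaster between 0.032 and 0.044 m and linear speed of each of pepper_mill, jam_jar, salt_shaker, toothpick_pot below 0.02 m/s); the robot touches nothing.
It fails at once if the glass or the tin was shifted by more than 20 mm (distance of any of glass_mid, food_tin_mid from where it was at the start of the episode above 0.02 m).
It fails at once if something was tipped over (angle between any of pepper_mill_mid, jam_jar_mid, salt_shaker_mid, toothpick_pot_mid's own z axis and vertical above 0.7 rad).
It also fails if it takes over 128 s, if anything falls off the work surface, if the arm or the gripper's body presses on something with over 40 N, if the wrist force passes 120 N, or if a joint passes its speed limit or range.

## Robot

A 6-joint arm with a two-finger parallel gripper is mounted at the origin on a cart in front of the work surface, level with it; the furniture and walls round the work are solid. World frame = base frame: x ahead of the robot, y to its left, z up, the work surface at z = 0. Lengths are in m, angles in rad, forces in N, time in s.
With the tool pointing down it reaches from about 0.425 to 0.95 m from the base axis. Payload 14.7 kg.
Tool frame: the origin (TCP) lies at the very end of the fingers, on their centre line; the grasp point (between the pads) lies env.pinch_z behind it (env.pinch_z is the distance from the TCP to the grasp point, in m); z points along the fingers, y is the line along which they close (so a half turn about z gives the same grasp; the last joint's range is limited). The gripper opens to 85 mm and grips with 20 to 120 N. Pads are 22 mm wide; open, the fingers measure 114 mm over their backs; the gripper's body (76 mm by 85 mm) begins 54 mm behind the grasp point. The pads swing forward as they close: fully open they stand 13 mm farther back than shut.
Start: joints at [-1.258, 0.48, 1.596, -0, 1.065, -0.047], TCP at [0.229, -0.608, 0.231] pointing down, gripper open.
Joint ranges: [-2.75, 2.75], [-0.82, 2.05], [0.23, 2.67], [-1.56, 4.7], [0.09, 2.69], [-2.92, 2.92]. Speed limits (rad/s): [1.89, 1.89, 2.39, 3.01, 3.01, 3.01].

## Interface

Orientations are given as a 3x3 rotation matrix whose columns are the frame's x, y, z axes.
In Python, from workcell import env gives the robot as it stands.
- The arm moves only by the shell command python3 -m creep 'ROWS' [OPENING]. ROWS is JSON, a list of rows, each an object with "travel": the shift along the tool's x, y, z each as a share of 20 cm, from -1 to 1, a list of three; "twist": the turn, a rotation vector about the tool's x, y, z each as a share of pi rad, from -1 to 1, a list of three. A call has 1 to 12 rows; each row is the pose to reach, as a shift and turn from the pose commanded when the call began, along the tool's axes at that moment, turning the shorter way round; what a row does not reach only later rows make up. A row lasts 1/8 s, in which the tool goes at most 62.5 mm and 10.7 degrees, less where a joint would pass 70% of its speed; a pose out of reach is approached as far as the arm can. A call with a number of a shift or a turn outside -1 to 1 is refused whole. A call with a gripper value outside its range is refused whole. OPENING is the closure, from -1 (fully open) to 1 (shut), so that 0 is half open, set as the call begins (- or left out, the last holds). The fingers move at their own pace and stop on an object; the grip force is fixed at half the most. Time passes only in rows, so rows that repeat a pose let the fingers close. It gives the time, the measured TCP pose, the force, the opening and the grip force at its end, in the units of the state.
- env.get_state(): the state, without advancing time (a new reading comes with each control period).
- env.snapshot(name): name is "side" or "top"; returns (picture, depth): 400x640x3 uint8, red, green, blue; 400x640 float32, m along the optical axis (not along the pixel's ray), 0 where there is no reading.
- env.camera_model(name): a dict with "K" (3x3 intrinsics, pixels), "R" (3x3) and "t" (3): a world point X has camera coordinates R X + t. Camera axes: x right, y down, z forward; pixel columns grow to the right and rows downward; lengths in m; the calibration is good to about 2 mm. A picture is of the moment at which its call begins. camera_model takes no time and is no camera call.
- env.close_job(): hands the job in; it is judged then, once.
The state is a dict: "clock": time; "q": joint angles; "joint_velocities": joint speeds; "tau": joint torques, N m; "position": TCP position; "tool_rot": TCP orientation; "force": force on the tool from outside, world axes, zero at the start; "torque": the same for the moment, N m; "gripper_width": finger opening in m; "gripper_force": force on a finger pad.
Only numpy, scipy, OpenCV 4.12 (cv2) and the standard library are available. Lean on these libraries where they do the work, as an engineer would, in place of code of your own. Each camera call takes 0.05 s, during which the arm holds its last target. There are 200 camera calls.

## Working session

There is one attempt and no reset: what is moved stays moved. The work goes in short steps, Python scripts to look and compute and a shell command to move; the robot and the scene stay as the last step left them, time stands still between calls to the robot, and variables do not carry over. Pictures are saved under pics/ and viewed, at most 14 in all, crops included, and the job is handed in when it is done.

```bash
mkdir -p pics; ls
python3 - <<'E'
from workcell import env
import cv2,numpy as np
s=env.get_state();print(s['clock'],s['position'],s['tool_rot'],env.pinch_z,s['gripper_width'])
for n in('top','side'):
    p,d=env.snapshot(n);cv2.imwrite(f'pics/{n}0.png',p[:,:,::-1]);np.savez(f'{n}0.npz',p=p,d=d)
    c=env.camera_model(n);print(n,c, -np.array(c['R']).T@c['t'])
E
```

```text
pics
0.0 [ 0.22876148 -0.60796688  0.23065676] [[ 9.35952952e-01  3.52124881e-01 -3.74328556e-04]
 [ 3.52125076e-01 -9.35952248e-01  1.14873584e-03]
 [ 5.41448187e-05 -1.20697318e-03 -9.99999270e-01]] 0.0187 0.08545903762664331
top {'K': array([[372.61939602,   0.        , 315.29362415],
       [  0.        , 372.61939602, 194.93396437],
       [  0.        ,   0.        ,   1.        ]]), 'R': array([[-0.02008537, -0.99979663, -0.00180786],
       [-0.98970113,  0.02013883, -0.14172544],
       [ 0.14173303, -0.00105737, -0.98990435]]), 't': array([-0.0802226 ,  0.5698522 ,  0.85153113])} [ 0.44168198 -0.09078206  0.9235519 ]
side {'K': array([[397.60457842,   0.        , 319.48219987],
       [  0.        , 397.60457842, 194.49469882],
       [  0.        ,   0.        ,   1.        ]]), 'R': array([[-0.98084675, -0.19429292, -0.01378068],
       [-0.08189677,  0.47556112, -0.87586217],
       [ 0.17672737, -0.85795797, -0.48236454]]), 't': array([0.51888295, 0.15462409, 0.70262393])} [0.39743499 0.63010388 0.48150082]
```

View pics/top0.png

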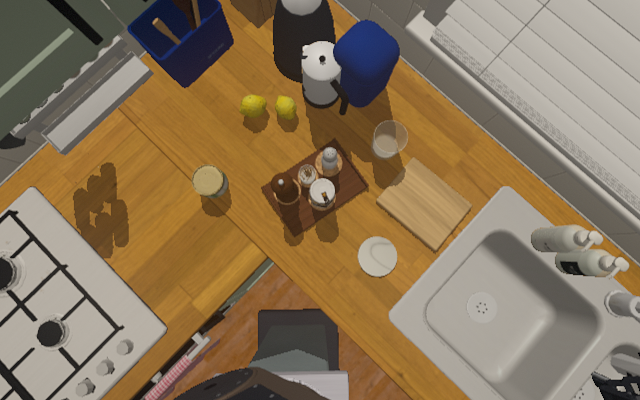

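View pics/side0.png

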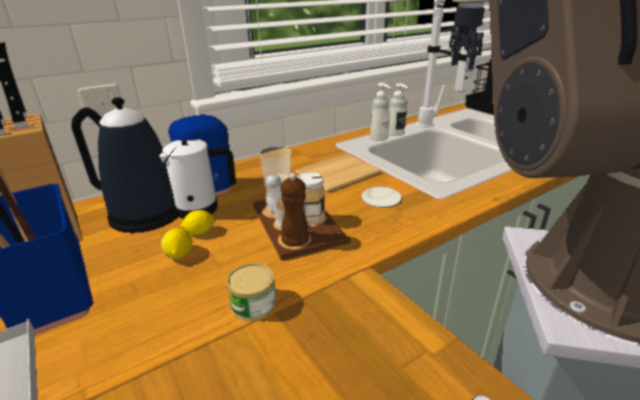

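The top view shows the tray around (315,188). On it are the mill (284,185), the jar lid (321,192), the shaker (330,158) and the pot (308,175). The board is at (423,203), the coaster (377,256), the glass (390,138) and the tin (209,181). The side view agrees.

```bash
cat > h.py <<'E'
from workcell import env
import numpy as np,cv2
def ray(n,u,v,z):
    c=env.camera_model(n);R=np.array(c['R']);o=-R.T@c['t'];d=R.T@np.linalg.inv(c['K'])@[u,v,1]
    return (o+d*(z-o[2])/d[2])
def cloud(n,d):
    c=env.camera_model(n);R=np.array(c['R']);v,u=np.mgrid[:d.shape[0],:d.shape[1]]
    r=np.stack([u,v,np.ones_like(u)],-1)@np.linalg.inv(c['K']).T*d[...,None]
    return (r-np.array(c['t']))@R
E
python3 - <<'E'
from h import *
f=np.load('top0.npz');p,d=f['p'],f['d'];X=cloud('top',d)
x0,y0,x1,y1=240,110,480,290
im=cv2.resize(p[y0:y1,x0:x1],None,fx=3.33,fy=3.33,interpolation=cv2.INTER_CUBIC)[:,:,::-1]
cv2.imwrite('pics/crop.png',im)
for n,(u,v) in dict(mill=(284,185),jar=(321,192),shak=(330,158),pot=(308,175),board=(423,203),coast=(377,256),glass=(390,138),tin=(209,181),table=(350,260),wall=(398,122)).items():
    w=X[v-6:v+7,u-6:u+7].reshape(-1,3);print(n,p[v,u],X[v,u].round(3),'max',w[w[:,2].argmax()].round(3))
hsv=cv2.cvtColor(p,cv2.COLOR_RGB2HSV)
v,u=np.mgrid[:400,:640]
dark=(hsv[...,2]<110)&(X[...,2]<.03)&(u>250)&(u<380)&(v>130)&(v<240)
for nm,m,z in (('tray',dark,.009),('board',(X[...,2]>.007)&(X[...,2]<.02)&(u>372)&(u<476)&(v>155)&(v<255)&(hsv[...,1]<150),.012),('coaster',(hsv[...,1]<70)&(u>350)&(u<405)&(v>230)&(v<285),.006)):
    cs,_=cv2.findContours(m.astype(np.uint8),0,1);c=max(cs,key=cv2.contourArea)
    w=np.array([ray('top',a,b,z)[:2] for a,b in c[:,0]],np.float32)
    print(nm,m.sum(),cv2.minAreaRect(w),cv2.minEnclosingCircle(w))
E
```

```text
mill [68 41 19] [ 0.576 -0.026  0.146] max [ 0.582 -0.021  0.161]
jar [180 172 162] [ 0.565 -0.104  0.105] max [ 0.564 -0.113  0.11 ]
shak [119 113 105] [ 0.646 -0.127  0.09 ] max [ 0.653 -0.129  0.098]
pot [102  82  56] [ 0.62  -0.075  0.024] max [ 0.442 -0.091  0.924]
board [179 146  97] [ 0.547 -0.356  0.012] max [ 0.442 -0.091  0.924]
coast [187 181 165] [ 0.42  -0.239  0.005] max [ 0.442 -0.091  0.924]
glass [148 132 109] [ 0.714 -0.284  0.011] max [ 0.72  -0.293  0.041]
tin [177 156 106] [0.605 0.16  0.054] max [ 0.442 -0.091  0.924]
table [164 117  50] [ 0.412 -0.174 -0.003] max [ 0.405 -0.17   0.003]
wall [152 118  75] [ 0.729 -0.288  0.089] max [ 0.442 -0.091  0.924]
tray 5211 ((0.6092221140861511, -0.11803421378135681), (0.2210433930158615, 0.3504672646522522), 48.122257232666016) ((0.5996654629707336, -0.128693625330925), 0.17541620135307312)
board 4569 ((0.5481147170066833, -0.35899773240089417), (0.18827688694000244, 0.14860935509204865), 47.92206573486328) ((0.5491579174995422, -0.3601921796798706), 0.11697366088628769)
coaster 1237 ((0.41928526759147644, -0.23872263729572296), (0.09271606057882309, 0.09350504726171494), 88.84602355957031) ((0.42027974128723145, -0.23853902518749237), 0.04819624125957489)
```

View pics/crop.png

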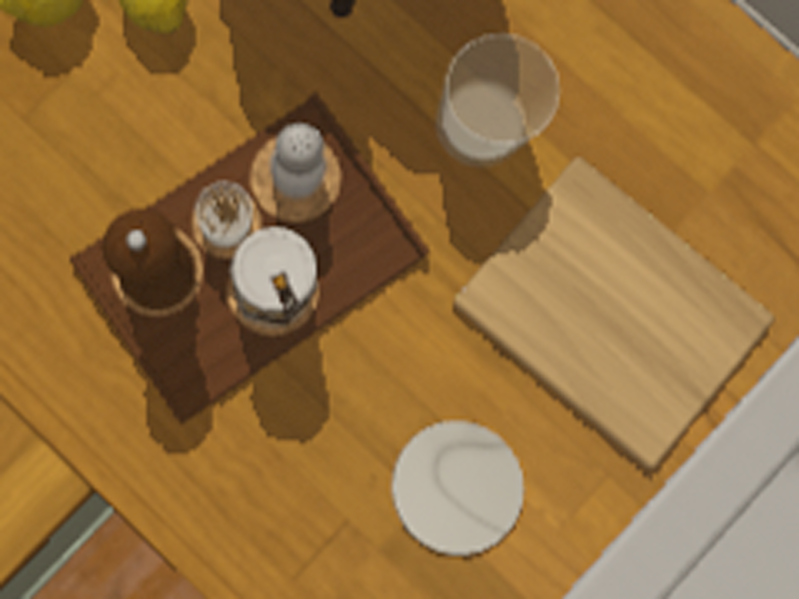

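The crop shows a back row of mill (knob at crop 137,240), pot (225,212) and shaker (300,145). The jar lid (273,270) is in front of the pot. The tray corners are (316,95), (428,258), (183,418) and (73,262).

Run:
```python
from h import *
P=lambda a,b,z:ray('top',240+a/3.333-.35,110+b/3.333-.35,z)[:2]
C=np.array([P(316,95,.012),P(428,258,.014),P(183,418,.012),P(73,262,.012)]);print(C.round(4),np.linalg.norm(C-np.roll(C,-1,0),axis=1))
t=C.mean(0);ex=(C[0]+C[3]-C[1]-C[2]);ex/=np.linalg.norm(ex);ey=np.array([-ex[1],ex[0]])
print('tray',t,'yaw',np.degrees(np.arctan2(ex[1],ex[0])))
for m in((30,0),(-31,0),(30,63),(30,-63)):print(m,(t+ex*m[0]/1e3+ey*m[1]/1e3).round(4))
print('mill knob',P(137,240,.155),'head',P(143,240,.13),'jar',P(273,270,.107),'shaker',P(299,147,.094),'pot',P(226,214,.05))
E=[P(580,158,.012),P(771,320,.012),P(653,470,.006),P(455,303,.012)];print('board',np.mean(E,0),np.array(E).round(4))
print('glass rim',P(502,90,.091),'tin',ray('top',209,180,.058))
# depth cloud objects centroids
f=np.load('top0.npz');X=cloud('top',f['d']).reshape(-1,3)
g=np.load('side0.npz');Y=cloud('side',g['d']).reshape(-1,3)
for nm,c,lo,hi in(('mill',t+ex*.03+ey*.063,.12,.145),('jar',t-ex*.031,.095,.115),('shaker',t+ex*.03-ey*.063,.04,.1),('pot',t+ex*.03,.02,.05)):
    for k,Z in(('top',X),('side',Y)):
        w=Z[(np.hypot(*(Z[:,:2]-c).T)<.035)&(Z[:,2]>lo)&(Z[:,2]<hi)]
        if len(w):print(nm,k,len(w),w.mean(0).round(4),((w.min(0)+w.max(0))/2).round(4))
```

```text
[[ 0.7161 -0.1431]
 [ 0.5889 -0.2226]
 [ 0.4746 -0.0393]
 [ 0.5916  0.0411]] [0.14998134 0.21604189 0.14198322 0.22226019]
tray [ 0.5928001  -0.09097906] yaw 33.21782695197623
(30, 0) [ 0.6179 -0.0745]
(-31, 0) [ 0.5669 -0.108 ]
(30, 63) [ 0.5834 -0.0218]
(30, -63) [ 0.6524 -0.1272]
mill knob [ 0.58128192 -0.01983424] head [ 0.58574345 -0.02141961] jar [ 0.56788772 -0.10573424] shaker [ 0.65483659 -0.12570967] pot [ 0.61796613 -0.07402815]
board [ 0.54651941 -0.35935351] [[ 0.6631 -0.3402]
 [ 0.5378 -0.474 ]
 [ 0.4301 -0.3817]
 [ 0.5551 -0.2415]]
glass rim [ 0.69321943 -0.26739493] tin [0.60633354 0.1585233  0.058     ]
mill top 347 [ 0.5803 -0.0213  0.1386] [ 0.5824 -0.02    0.1357]
mill side 398 [ 0.5795 -0.0058  0.1346] [ 0.5829 -0.0114  0.1325]
jar top 511 [ 0.5688 -0.1069  0.1058] [ 0.569  -0.1068  0.1027]
jar side 290 [ 0.5649 -0.1014  0.1043] [ 0.5694 -0.1038  0.1014]
shaker top 283 [ 0.6513 -0.1261  0.0778] [ 0.6539 -0.1265  0.0695]
shaker side 367 [ 0.6558 -0.1137  0.0705] [ 0.6582 -0.1208  0.0679]
pot top 99 [ 0.6225 -0.0728  0.0361] [ 0.6209 -0.0672  0.0351]
pot side 118 [ 0.6284 -0.0585  0.0383] [ 0.6288 -0.0687  0.0349]
```

```bash
cat >> h.py <<'E'
from scipy.spatial.transform import Rotation as Ro
T=dict(mill=(.5825,-.0205),jar=(.568,-.1065),shaker=(.654,-.126),pot=(.618,-.074),coaster=(.420,-.2388),bmill=(.478,-.377),bjar=(.5756,-.391),bshaker=(.559,-.302))
def go(name,z,yaw=None):
    s=env.get_state();R=np.array(s['tool_rot']);g=np.array([*T[name],z])
    tr=R.T@(g-s['position'])/.2
    print('clk',round(s['clock'],1),'pos',np.round(s['position'],4),'w',round(s['gripper_width'],4),'gf',round(float(np.mean(s['gripper_force'])),1),'F',np.round(s['force'],1),'->',name,z,'travel',tr.round(3),end=' ')
    if yaw is not None:
        c=np.cos(np.radians(yaw));q=np.sin(np.radians(yaw))
        print('twist',(Ro.from_matrix(R.T@np.array([[c,q,0],[q,-c,0],[0,0,-1]])).as_rotvec()/np.pi).round(4),end='')
    print()
E
python3 -c "
from h import *
go('mill',.24,33.2)"
```

```text
clk 0.1 pos [ 0.2287 -0.608   0.2307] w 0.0853 gf 0.0 F [-1.1 -0.8  0.2] -> mill 0.24 travel [ 2.69  -2.127 -0.044] twist [-0.0004 -0.     -0.0699]
```

```bash
python3 -m creep '[{"travel":[0.3,-0.24,-0.02],"twist":[0,0,-0.05]},{"travel":[0.6,-0.47,-0.03],"twist":[0,0,-0.07]},{"travel":[0.95,-0.75,-0.045],"twist":[0,0,-0.07]},{"travel":[0.95,-0.75,-0.045],"twist":[0,0,-0.07]},{"travel":[0.95,-0.75,-0.045],"twist":[0,0,-0.07]},{"travel":[0.95,-0.75,-0.045],"twist":[0,0,-0.07]}]' -1; python3 -c "
from h import *
go('mill',.24,33.2)"
```

```text
clock: 0.85
position: [0.354, -0.4012, 0.2403]
tool_rot: [[0.836, 0.549, -0.0], [0.549, -0.836, -0.0], [-0.0, 0.0, -1.0]]
force: [0.8, -0.1, -1.0]
gripper_width: 0.0853
gripper_force: 0.0
clk 0.8 pos [ 0.354  -0.4012  0.2403] w 0.0853 gf 0.0 F [ 0.8 -0.1 -1. ] -> mill 0.24 travel [ 1.999e+00 -9.650e-01  1.000e-03] twist [0.     0.0001 0.0004]
```

```bash
python3 -m creep '[{"travel":[1,-0.485,0],"twist":[0,0,0]},{"travel":[1,-0.485,0],"twist":[0,0,0]},{"travel":[1,-0.485,0],"twist":[0,0,0]},{"travel":[1,-0.485,0],"twist":[0,0,0]},{"travel":[1,-0.485,0],"twist":[0,0,0]}]'; python3 -m creep '[{"travel":[1,-0.485,0],"twist":[0,0,0]},{"travel":[1,-0.485,0],"twist":[0,0,0]},{"travel":[1,-0.485,0],"twist":[0,0,0]},{"travel":[1,-0.485,0],"twist":[0,0,0]},{"travel":[1,-0.485,0],"twist":[0,0,0]},{"travel":[1,-0.485,0],"twist":[0,0,0]}]' >/dev/null
python3 - <<'E'
from h import *
go('mill',.113,33.2)
for n in('top','side'):
    p,d=env.snapshot(n);cv2.imwrite(f'pics/{n}1.png',p[:,:,::-1])
a=cv2.imread('pics/top1.png')[110:230,240:400];b=cv2.imread('pics/side1.png')[130:270,230:390]
cv2.imwrite('pics/m1.png',np.hstack([cv2.resize(a,(400,300)),cv2.resize(b,(400,300))]))
E
```

```text
clock: 1.48
position: [0.4689, -0.2097, 0.2401]
tool_rot: [[0.836, 0.549, -0.0], [0.549, -0.836, 0.0], [0.0, -0.0, -1.0]]
force: [-0.3, -0.3, -0.8]
gripper_width: 0.0855
gripper_force: 0.0
clk 2.2 pos [ 0.582  -0.0213  0.2399] w 0.0854 gf 0.0 F [ 0.7 -0.1  0.4] -> mill 0.113 travel [ 0.005 -0.002  0.635] twist [-0.      0.0003 -0.0003]
```

View pics/m1.png

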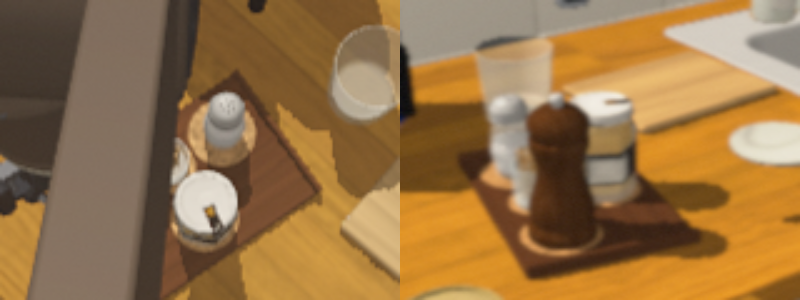

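The arm hides the mill from above. The side crop shows the mill still upright, with its head at about crop (558,130). The TCP agrees with the target to 1 mm, so I descend and grip.

```bash
python3 -m creep '[{"travel":[0.005,0,0.3],"twist":[0,0,0]},{"travel":[0.005,0,0.5],"twist":[0,0,0]},{"travel":[0.005,0,0.6],"twist":[0,0,0]},{"travel":[0.005,0,0.635],"twist":[0,0,0]},{"travel":[0.005,0,0.635],"twist":[0,0,0]}]'; python3 -m creep '[{"travel":[0,0,0],"twist":[0,0,0]},{"travel":[0,0,0],"twist":[0,0,0]},{"travel":[0,0,0],"twist":[0,0,0]},{"travel":[0,0,0],"twist":[0,0,0]},{"travel":[0,0,0],"twist":[0,0,0]},{"travel":[0,0,0],"twist":[0,0,0]}]' 1; python3 -c "
from h import *
env.snapshot('side')
p,d=env.snapshot('side');cv2.imwrite('pics/s2.png',cv2.resize(p[100:300,200:420,::-1],None,fx=2,fy=2))
go('bmill',.24)"
```

```text
clock: 2.95
position: [0.5831, -0.0198, 0.1136]
tool_rot: [[0.837, 0.547, 0.0], [0.547, -0.837, -0.0], [0.0, 0.0, -1.0]]
force: [-0.8, 0.5, 0.1]
gripper_width: 0.0855
gripper_force: 0.0
clock: 3.7
position: [0.5841, -0.0192, 0.1147]
tool_rot: [[0.837, 0.548, 0.002], [0.548, -0.837, -0.0], [0.002, 0.001, -1.0]]
force: [-1.3, -0.6, 14.2]
gripper_width: 0.0462
gripper_force: 59.4
clk 3.8 pos [ 0.584  -0.0191  0.1147] w 0.0462 gf 59.4 F [-2.5 -0.  13.8] -> bmill 0.24 travel [-1.423  1.207 -0.627]
```

View pics/s2.png

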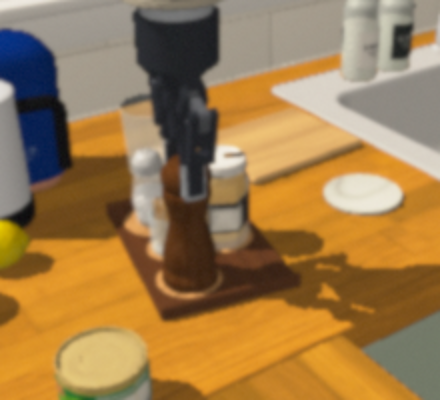

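The pads hold the mill's head at 46 mm with a 14 N upward reaction, which means they sit above its widest part. I'll regrip about 8 mm lower.

```bash
python3 -m creep '[{"travel":[0,0,0],"twist":[0,0,0]},{"travel":[0,0,0],"twist":[0,0,0]},{"travel":[0,0,0],"twist":[0,0,0]},{"travel":[0,0,0],"twist":[0,0,0]},{"travel":[-0.008,0,0.02],"twist":[0,0,0]},{"travel":[-0.008,0,0.04],"twist":[0,0,0]},{"travel":[-0.008,0,0.04],"twist":[0,0,0]}]' -1; python3 -m creep '[{"travel":[0,0,0],"twist":[0,0,0]},{"travel":[0,0,0],"twist":[0,0,0]},{"travel":[0,0,0],"twist":[0,0,0]},{"travel":[0,0,0],"twist":[0,0,0]},{"travel":[0,0,0],"twist":[0,0,0]},{"travel":[0,0,0],"twist":[0,0,0]}]' 1; python3 -c "
from h import *
go('bmill',.24)"
```

```text
clock: 4.68
position: [0.5814, -0.02, 0.1048]
tool_rot: [[0.837, 0.548, -0.001], [0.548, -0.837, 0.0], [-0.001, -0.001, -1.0]]
force: [0.6, -0.4, -0.4]
gripper_width: 0.0859
gripper_force: 0.0
clock: 5.42
position: [0.5822, -0.0201, 0.106]
tool_rot: [[0.837, 0.548, 0.001], [0.548, -0.837, -0.0], [0.001, 0.001, -1.0]]
force: [-1.5, 0.7, 7.5]
gripper_width: 0.0466
gripper_force: 60.6
clk 5.4 pos [ 0.5822 -0.0201  0.106 ] w 0.0466 gf 60.6 F [-1.5  0.7  7.5] -> bmill 0.24 travel [-1.413  1.208 -0.67 ]
```

```bash
python3 -m creep '[{"travel":[0,0,-0.05],"twist":[0,0,0]},{"travel":[0,0,-0.2],"twist":[0,0,0]},{"travel":[0,0,-0.4],"twist":[0,0,0]},{"travel":[0,0,-0.6],"twist":[0,0,0]},{"travel":[0,0,-0.68],"twist":[0,0,0]},{"travel":[-0.1,0.085,-0.68],"twist":[0,0,0]},{"travel":[-0.25,0.21,-0.68],"twist":[0,0,0]},{"travel":[-0.42,0.36,-0.68],"twist":[0,0,0]},{"travel":[-0.6,0.51,-0.68],"twist":[0,0,0]},{"travel":[-0.75,0.64,-0.68],"twist":[0,0,0]},{"travel":[-0.82,0.7,-0.68],"twist":[0,0,0]}]';  python3 -c "
from h import *
go('bmill',.24,33.2)"
```

```text
clock: 6.8
position: [0.5203, -0.2285, 0.2406]
tool_rot: [[0.838, 0.546, -0.001], [0.546, -0.838, 0.0], [-0.001, -0.001, -1.0]]
force: [-0.3, 0.4, -2.1]
gripper_width: 0.0466
gripper_force: 61.9
clk 6.8 pos [ 0.5203 -0.2285  0.2406] w 0.0466 gf 61.9 F [-0.3  0.4 -2.1] -> bmill 0.24 travel [-0.583  0.506  0.003] twist [-0.0003  0.0002 -0.0004]
```

```bash
python3 -m creep '[{"travel":[-0.15,0.13,0],"twist":[0,0,0]},{"travel":[-0.35,0.3,0],"twist":[0,0,0]},{"travel":[-0.52,0.45,0],"twist":[0,0,0]},{"travel":[-0.58,0.505,0.05],"twist":[0,0,0]},{"travel":[-0.583,0.506,0.25],"twist":[0,0,0]},{"travel":[-0.583,0.506,0.45],"twist":[0,0,0]},{"travel":[-0.583,0.506,0.57],"twist":[0,0,0]},{"travel":[-0.583,0.506,0.62],"twist":[0,0,0]},{"travel":[-0.583,0.506,0.64],"twist":[0,0,0]},{"travel":[-0.583,0.506,0.64],"twist":[0,0,0]}]';  python3 -c "
from h import *
go('bmill',.111,33.2)
env.snapshot('top');p,d=env.snapshot('side');cv2.imwrite('pics/s3.png',cv2.resize(p[20:220,240:460,::-1],None,fx=2.5,fy=2.5))"
```

```text
clock: 8.05
position: [0.4796, -0.3755, 0.1138]
tool_rot: [[0.836, 0.548, 0.001], [0.548, -0.836, -0.0], [0.0, 0.001, -1.0]]
force: [0.6, -0.5, -1.5]
gripper_width: 0.0462
gripper_force: 62.0
clk 8.1 pos [ 0.4796 -0.3755  0.1138] w 0.0462 gf 62.0 F [ 0.6 -0.5 -1.5] -> bmill 0.111 travel [-0.011  0.002  0.014] twist [ 0.0002 -0.0001  0.0002]
```

View pics/s3.png

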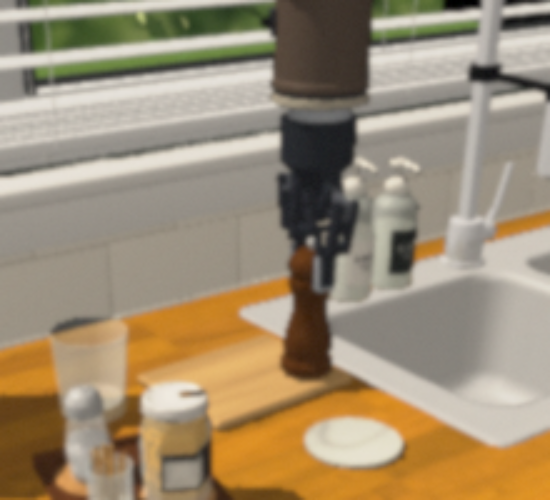

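The mill is upright over the board's near left corner, at crop (305,370). I'll set it down, release and retreat.

```bash
python3 -m creep '[{"travel":[0,0,0.01],"twist":[0,0,0]},{"travel":[0,0,0.016],"twist":[0,0,0]},{"travel":[0,0,0.018],"twist":[0,0,0]}]'; python3 -m creep '[{"travel":[0,0,0],"twist":[0,0,0]},{"travel":[0,0,0],"twist":[0,0,0]},{"travel":[0,0,0],"twist":[0,0,0]},{"travel":[0,0,0],"twist":[0,0,0]},{"travel":[0,0,-0.2],"twist":[0,0,0]},{"travel":[0,0,-0.5],"twist":[0,0,0]},{"travel":[0,0,-0.7],"twist":[0,0,0]},{"travel":[0,0,-0.7],"twist":[0,0,0]}]' -1; python3 -c "
from h import *
go('jar',.24,33.2)"
```

```text
clock: 8.52
position: [0.4792, -0.3756, 0.11]
tool_rot: [[0.837, 0.548, 0.0], [0.548, -0.837, -0.0], [0.0, 0.0, -1.0]]
force: [-1.0, 1.2, 7.1]
gripper_width: 0.0466
gripper_force: 62.7
clock: 9.52
position: [0.4805, -0.3766, 0.2532]
tool_rot: [[0.837, 0.548, 0.004], [0.548, -0.837, -0.004], [0.002, 0.006, -1.0]]
force: [0.6, 0.0, -0.4]
gripper_width: 0.0856
gripper_force: 0.0
clk 9.5 pos [ 0.4805 -0.3766  0.2532] w 0.0856 gf 0.0 F [ 0.6  0.  -0.4] -> jar 0.24 travel [ 1.106 -0.891  0.063] twist [ 0.0018 -0.0005  0.0001]
```

```bash
python3 -m creep '[{"travel":[0.25,-0.2,0.02],"twist":[0,0,0]},{"travel":[0.5,-0.4,0.06],"twist":[0,0,0]},{"travel":[0.75,-0.6,0.06],"twist":[0,0,0]},{"travel":[1,-0.81,0.06],"twist":[0,0,0]},{"travel":[1,-0.81,0.06],"twist":[0,0,0]},{"travel":[1,-0.81,0.06],"twist":[0,0,0]}]' >/dev/null; python3 -c "
from h import *
go('jar',.064,33.2)"
```

```text
clk 10.3 pos [ 0.5574 -0.1299  0.2369] w 0.0851 gf 0.0 F [-0.6  0.1  0.1] -> jar 0.064 travel [ 0.109 -0.068  0.864] twist [-0.0002  0.0003  0.0006]
```

```bash
python3 -m creep '[{"travel":[0.109,-0.068,0.1],"twist":[0,0,0]},{"travel":[0.109,-0.068,0.35],"twist":[0,0,0]},{"travel":[0.109,-0.068,0.55],"twist":[0,0,0]},{"travel":[0.109,-0.068,0.7],"twist":[0,0,0]},{"travel":[0.109,-0.068,0.82],"twist":[0,0,0]},{"travel":[0.109,-0.068,0.864],"twist":[0,0,0]},{"travel":[0.109,-0.068,0.864],"twist":[0,0,0]}]'; python3 -m creep '[{"travel":[0,0,0],"twist":[0,0,0]},{"travel":[0,0,0],"twist":[0,0,0]},{"travel":[0,0,0],"twist":[0,0,0]},{"travel":[0,0,0],"twist":[0,0,0]},{"travel":[0,0,0],"twist":[0,0,0]}]' 1 ; python3 -c "
from h import *
go('bjar',.2,33.2)"
```

```text
clock: 11.15
position: [0.5681, -0.108, 0.0646]
tool_rot: [[0.837, 0.547, -0.001], [0.547, -0.837, 0.0], [-0.001, -0.001, -1.0]]
force: [-0.2, -0.8, 0.0]
gripper_width: 0.0854
gripper_force: 0.0
clock: 11.78
position: [0.5691, -0.1073, 0.0665]
tool_rot: [[0.837, 0.548, 0.002], [0.548, -0.837, -0.001], [0.001, 0.001, -1.0]]
force: [-4.6, 0.1, 14.4]
gripper_width: 0.0567
gripper_force: 60.5
clk 11.8 pos [ 0.5691 -0.1073  0.0665] w 0.0567 gf 60.5 F [-4.6  0.1 14.4] -> bjar 0.2 travel [-0.749  1.206 -0.667] twist [ 0.0005 -0.0004  0.0001]
```

```bash
python3 -m creep '[{"travel":[0,0,-0.04],"twist":[0,0,0]},{"travel":[0,0,-0.15],"twist":[0,0,0]},{"travel":[0,0,-0.35],"twist":[0,0,0]},{"travel":[0,0,-0.55],"twist":[0,0,0]},{"travel":[0,0,-0.66],"twist":[0,0,0]},{"travel":[-0.05,0.08,-0.67],"twist":[0,0,0]},{"travel":[-0.14,0.22,-0.67],"twist":[0,0,0]},{"travel":[-0.26,0.42,-0.67],"twist":[0,0,0]},{"travel":[-0.38,0.61,-0.67],"twist":[0,0,0]},{"travel":[-0.49,0.78,-0.67],"twist":[0,0,0]},{"travel":[-0.56,0.9,-0.67],"twist":[0,0,0]},{"travel":[-0.58,0.94,-0.67],"twist":[0,0,0]}]';  python3 -c "
from h import *
go('bjar',.0705,33.2)"
```

```text
clock: 13.28
position: [0.5739, -0.3297, 0.1981]
tool_rot: [[0.837, 0.546, -0.001], [0.546, -0.837, 0.0], [-0.0, -0.001, -1.0]]
force: [0.6, 1.2, -3.7]
gripper_width: 0.0566
gripper_force: 65.4
clk 13.3 pos [ 0.5739 -0.3297  0.1981] w 0.0566 gf 65.4 F [ 0.6  1.2 -3.7] -> bjar 0.0705 travel [-0.16   0.262  0.638] twist [-0.0002  0.0001 -0.0004]
```

```bash
python3 -m creep '[{"travel":[-0.08,0.13,0],"twist":[0,0,0]},{"travel":[-0.15,0.24,0.05],"twist":[0,0,0]},{"travel":[-0.16,0.262,0.2],"twist":[0,0,0]},{"travel":[-0.16,0.262,0.38],"twist":[0,0,0]},{"travel":[-0.16,0.262,0.52],"twist":[0,0,0]},{"travel":[-0.16,0.262,0.59],"twist":[0,0,0]},{"travel":[-0.16,0.262,0.62],"twist":[0,0,0]},{"travel":[-0.16,0.262,0.635],"twist":[0,0,0]},{"travel":[-0.16,0.262,0.64],"twist":[0,0,0]},{"travel":[-0.16,0.262,0.64],"twist":[0,0,0]}]';  python3 -c "
from h import *
go('bjar',.0705,33.2)"
```

```text
clock: 14.52
position: [0.5767, -0.3895, 0.0716]
tool_rot: [[0.837, 0.548, 0.001], [0.548, -0.837, -0.001], [0.0, 0.001, -1.0]]
force: [-0.9, 0.2, -5.2]
gripper_width: 0.0564
gripper_force: 65.4
clk 14.5 pos [ 0.5767 -0.3895  0.0716] w 0.0564 gf 65.4 F [-0.9  0.2 -5.2] -> bjar 0.0705 travel [-0.009  0.003  0.006] twist [ 0.0003 -0.0001  0.0001]
```

```bash
python3 -m creep '[{"travel":[0,0,0.008],"twist":[0,0,0]},{"travel":[0,0,0.014],"twist":[0,0,0]},{"travel":[0,0,0.014],"twist":[0,0,0]}]'; python3 -m creep '[{"travel":[0,0,0],"twist":[0,0,0]},{"travel":[0,0,0],"twist":[0,0,0]},{"travel":[0,0,0],"twist":[0,0,0]},{"travel":[0,0,0],"twist":[0,0,0]},{"travel":[0,0,-0.2],"twist":[0,0,0]},{"travel":[0,0,-0.5],"twist":[0,0,0]},{"travel":[0,0,-0.7],"twist":[0,0,0]},{"travel":[0,0,-0.7],"twist":[0,0,0]}]' -1; python3 -c "
from h import *
go('shaker',.2,123.2)"
```

```text
clock: 14.9
position: [0.5768, -0.3897, 0.0706]
tool_rot: [[0.837, 0.548, 0.001], [0.548, -0.837, -0.001], [0.001, 0.002, -1.0]]
force: [-8.1, 4.9, 24.6]
gripper_width: 0.0561
gripper_force: 68.0
clock: 15.9
position: [0.578, -0.3905, 0.212]
tool_rot: [[0.837, 0.548, 0.005], [0.548, -0.837, -0.004], [0.002, 0.006, -1.0]]
force: [0.5, -0.3, 0.0]
gripper_width: 0.0854
gripper_force: 0.0
clk 15.9 pos [ 0.578  -0.3905  0.212 ] w 0.0854 gf 0.0 F [ 0.5 -0.3  0. ] -> shaker 0.2 travel [ 1.042 -0.898  0.057] twist [ 0.002   0.0009 -0.4999]
```

```bash
python3 -m creep '[{"travel":[0.2,-0.17,0],"twist":[0,0,-0.06]},{"travel":[0.4,-0.35,0],"twist":[0,0,-0.12]},{"travel":[0.6,-0.52,0],"twist":[0,0,-0.18]},{"travel":[0.8,-0.7,0],"twist":[0,0,-0.24]},{"travel":[1,-0.87,0.05],"twist":[0,0,-0.3]},{"travel":[1,-0.87,0.05],"twist":[0,0,-0.36]},{"travel":[1,-0.87,0.05],"twist":[0,0,-0.42]},{"travel":[1,-0.87,0.05],"twist":[0,0,-0.48]},{"travel":[1,-0.87,0.05],"twist":[0,0,-0.5]},{"travel":[1,-0.87,0.05],"twist":[0,0,-0.5]}]' >/dev/null; python3 -c "
from h import *
go('shaker',.040,123.2)"
```

```text
clk 17.1 pos [ 0.6479 -0.134   0.1971] w 0.0853 gf 0.0 F [-0.   1.3 -0.7] -> shaker 0.04 travel [0.016 0.048 0.785] twist [-0.0003 -0.0003 -0.0001]
```

```bash
python3 -m creep '[{"travel":[0.016,0.048,0.1],"twist":[0,0,0]},{"travel":[0.016,0.048,0.35],"twist":[0,0,0]},{"travel":[0.016,0.048,0.55],"twist":[0,0,0]},{"travel":[0.016,0.048,0.7],"twist":[0,0,0]},{"travel":[0.016,0.048,0.785],"twist":[0,0,0]},{"travel":[0.016,0.048,0.785],"twist":[0,0,0]}]'; python3 -m creep '[{"travel":[0,0,0],"twist":[0,0,0]},{"travel":[0,0,0],"twist":[0,0,0]},{"travel":[0,0,0],"twist":[0,0,0]},{"travel":[0,0,0],"twist":[0,0,0]},{"travel":[0,0,0],"twist":[0,0,0]},{"travel":[0,0,0],"twist":[0,0,0]}]' 1 ; python3 -c "
from h import *
go('bshaker',.18,123.2)"
```

```text
clock: 17.9
position: [0.6538, -0.1257, 0.0395]
tool_rot: [[-0.547, 0.837, -0.002], [0.837, 0.547, 0.001], [0.002, -0.002, -1.0]]
force: [0.1, 0.7, 0.8]
gripper_width: 0.0854
gripper_force: 0.0
clock: 18.65
position: [0.6555, -0.1264, 0.0427]
tool_rot: [[-0.548, 0.837, 0.002], [0.837, 0.548, -0.001], [-0.002, 0.001, -1.0]]
force: [-1.8, 1.2, 10.9]
gripper_width: 0.0363
gripper_force: 59.0
clk 18.6 pos [ 0.6555 -0.1264  0.0427] w 0.0363 gf 59.0 F [-1.8  1.2 10.9] -> bshaker 0.18 travel [-0.471 -0.884 -0.687] twist [0.0005 0.0005 0.0001]
```

```bash
python3 -m creep '[{"travel":[0,0,-0.04],"twist":[0,0,0]},{"travel":[0,0,-0.15],"twist":[0,0,0]},{"travel":[0,0,-0.35],"twist":[0,0,0]},{"travel":[0,0,-0.55],"twist":[0,0,0]},{"travel":[0,0,-0.68],"twist":[0,0,0]},{"travel":[-0.04,-0.08,-0.69],"twist":[0,0,0]},{"travel":[-0.12,-0.22,-0.69],"twist":[0,0,0]},{"travel":[-0.22,-0.42,-0.69],"twist":[0,0,0]},{"travel":[-0.32,-0.61,-0.69],"twist":[0,0,0]},{"travel":[-0.41,-0.77,-0.69],"twist":[0,0,0]},{"travel":[-0.46,-0.86,-0.69],"twist":[0,0,0]},{"travel":[-0.471,-0.884,-0.69],"twist":[0,0,0]}]';  python3 -c "
from h import *
go('bshaker',.0465,123.2)"
```

```text
clock: 20.15
position: [0.5574, -0.3028, 0.1786]
tool_rot: [[-0.546, 0.837, -0.001], [0.837, 0.546, 0.0], [0.001, -0.0, -1.0]]
force: [0.1, 0.7, -1.5]
gripper_width: 0.0365
gripper_force: 59.6
clk 20.1 pos [ 0.5574 -0.3028  0.1786] w 0.0365 gf 59.6 F [ 0.1  0.7 -1.5] -> bshaker 0.0465 travel [-0.001  0.009  0.66 ] twist [-0.0001 -0.0002 -0.0004]
```

```bash
python3 -m creep '[{"travel":[0,0.009,0.06],"twist":[0,0,0]},{"travel":[0,0.009,0.22],"twist":[0,0,0]},{"travel":[0,0.009,0.4],"twist":[0,0,0]},{"travel":[0,0.009,0.55],"twist":[0,0,0]},{"travel":[0,0.009,0.62],"twist":[0,0,0]},{"travel":[0,0.009,0.645],"twist":[0,0,0]},{"travel":[0,0.009,0.655],"twist":[0,0,0]},{"travel":[0,0.009,0.665],"twist":[0,0,0]},{"travel":[0,0.009,0.665],"twist":[0,0,0]}]';  python3 -c "
from h import *
go('bshaker',.0465,123.2)
env.snapshot('top');p,d=env.snapshot('side');cv2.imwrite('pics/s4.png',cv2.resize(p[20:220,240:460,::-1],None,fx=2.5,fy=2.5))"
```

```text
clock: 21.28
position: [0.5603, -0.3011, 0.0468]
tool_rot: [[-0.548, 0.837, 0.001], [0.837, 0.548, -0.001], [-0.001, 0.001, -1.0]]
force: [-0.6, 0.9, 1.0]
gripper_width: 0.0367
gripper_force: 59.9
clk 21.3 pos [ 0.5603 -0.3011  0.0468] w 0.0367 gf 59.9 F [-0.6  0.9  1. ] -> bshaker 0.0465 travel [-0.    -0.008  0.001] twist [0.0002 0.0003 0.    ]
```

View pics/s4.png

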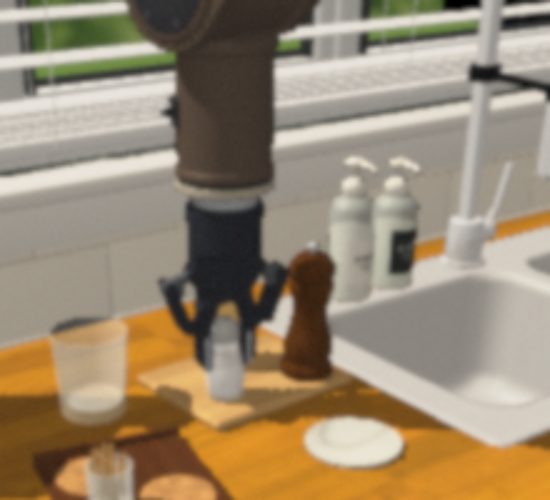

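The shaker (225,385) stands at the board, with the mill (310,320) upright and the jar hidden behind. I'll release it and go to the pot.

```bash
python3 -m creep '[{"travel":[0,0,0.005],"twist":[0,0,0]},{"travel":[0,0,0.005],"twist":[0,0,0]}]'; python3 -m creep '[{"travel":[0,0,0],"twist":[0,0,0]},{"travel":[0,0,0],"twist":[0,0,0]},{"travel":[0,0,0],"twist":[0,0,0]},{"travel":[0,0,0],"twist":[0,0,0]},{"travel":[0,0,0],"twist":[0,0,0]},{"travel":[0,0,-0.2],"twist":[0,0,0]},{"travel":[0,0,-0.5],"twist":[0,0,0]},{"travel":[0,0,-0.7],"twist":[0,0,0]},{"travel":[0,0,-0.7],"twist":[0,0,0]}]' -1; python3 -c "
from h import *
go('pot',.18,123.2)"
```

```text
clock: 21.62
position: [0.5605, -0.3013, 0.0466]
tool_rot: [[-0.548, 0.837, 0.002], [0.837, 0.548, -0.001], [-0.002, 0.001, -1.0]]
force: [-2.1, 2.1, 19.7]
gripper_width: 0.0363
gripper_force: 62.8
clock: 22.75
position: [0.5616, -0.3019, 0.1886]
tool_rot: [[-0.548, 0.837, 0.005], [0.837, 0.548, -0.003], [-0.005, 0.003, -1.0]]
force: [0.3, -0.6, -0.2]
gripper_width: 0.0852
gripper_force: 0.0
clk 22.8 pos [ 0.5616 -0.3019  0.1886] w 0.0852 gf 0.0 F [ 0.3 -0.6 -0.2] -> pot 0.18 travel [0.799 0.86  0.041] twist [0.0008 0.0017 0.0001]
```

```bash
python3 -m creep '[{"travel":[0.2,0.2,0],"twist":[0,0,0]},{"travel":[0.4,0.43,0.02],"twist":[0,0,0]},{"travel":[0.6,0.65,0.04],"twist":[0,0,0]},{"travel":[0.799,0.86,0.04],"twist":[0,0,0]},{"travel":[0.799,0.86,0.04],"twist":[0,0,0]},{"travel":[0.799,0.86,0.04],"twist":[0,0,0]}]'>/dev/null;  python3 -c "
from h import *
go('pot',.018,123.2)
env.snapshot('side');p,d=env.snapshot('top');q,d=env.snapshot('side');a=cv2.resize(p[110:290,240:480,::-1],(400,300));b=cv2.resize(q[60:270,230:510,::-1],(400,300));cv2.imwrite('pics/s5.png',np.hstack([a,b]))"
```

```text
clk 23.5 pos [ 0.6157 -0.0729  0.1762] w 0.0855 gf 0.0 F [-0.3 -0.9 -0.3] -> pot 0.018 travel [-0.012  0.007  0.791] twist [-0.0004 -0.0002  0.0004]
```

View pics/s5.png

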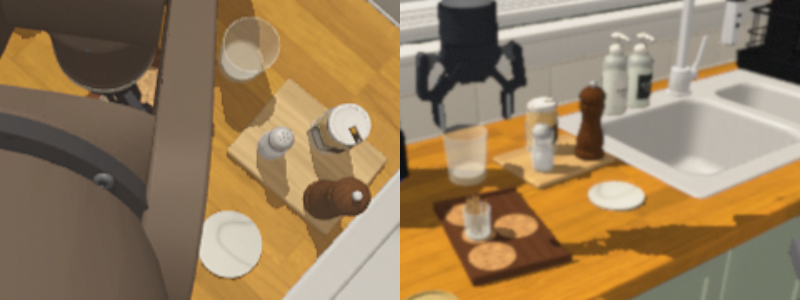

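All three stand upright on the board: shaker (272,145), jar (340,130) and mill (340,200). The pot (478,220 in the side crop) is still on its mark, so I descend on it.

```bash
python3 -m creep '[{"travel":[-0.012,0.007,0.1],"twist":[0,0,0]},{"travel":[-0.012,0.007,0.35],"twist":[0,0,0]},{"travel":[-0.012,0.007,0.58],"twist":[0,0,0]},{"travel":[-0.012,0.007,0.72],"twist":[0,0,0]},{"travel":[-0.012,0.007,0.785],"twist":[0,0,0]},{"travel":[-0.012,0.007,0.785],"twist":[0,0,0]}]'; python3 -m creep '[{"travel":[0,0,0],"twist":[0,0,0]},{"travel":[0,0,0],"twist":[0,0,0]},{"travel":[0,0,0],"twist":[0,0,0]},{"travel":[0,0,0],"twist":[0,0,0]},{"travel":[0,0,0],"twist":[0,0,0]},{"travel":[0,0,0],"twist":[0,0,0]}]' 1 ; python3 -c "
from h import *
go('coaster',.14,123.2)"
```

```text
clock: 24.4
position: [0.6182, -0.0745, 0.0192]
tool_rot: [[-0.547, 0.837, -0.001], [0.837, 0.547, 0.0], [0.001, -0.001, -1.0]]
force: [0.9, -0.1, -1.0]
gripper_width: 0.086
gripper_force: 0.0
clock: 25.15
position: [0.6195, -0.0743, 0.0212]
tool_rot: [[-0.548, 0.837, 0.002], [0.837, 0.548, -0.0], [-0.001, 0.001, -1.0]]
force: [-0.7, 0.2, 9.0]
gripper_width: 0.039
gripper_force: 59.2
clk 25.1 pos [ 0.6195 -0.0743  0.0212] w 0.039 gf 59.2 F [-0.7  0.2  9. ] -> coaster 0.14 travel [-0.142 -1.284 -0.595] twist [0.0004 0.0004 0.0001]
```

```bash
python3 -m creep '[{"travel":[0,0,-0.04],"twist":[0,0,0]},{"travel":[0,0,-0.15],"twist":[0,0,0]},{"travel":[0,0,-0.35],"twist":[0,0,0]},{"travel":[0,0,-0.55],"twist":[0,0,0]},{"travel":[0,-0.02,-0.6],"twist":[0,0,0]},{"travel":[-0.01,-0.12,-0.6],"twist":[0,0,0]},{"travel":[-0.03,-0.3,-0.6],"twist":[0,0,0]},{"travel":[-0.06,-0.52,-0.6],"twist":[0,0,0]},{"travel":[-0.08,-0.74,-0.6],"twist":[0,0,0]},{"travel":[-0.1,-0.9,-0.6],"twist":[0,0,0]},{"travel":[-0.11,-0.98,-0.6],"twist":[0,0,0]},{"travel":[-0.11,-1,-0.6],"twist":[0,0,0]}]';  python3 -c "
from h import *
go('coaster',.0195,123.2)"
```

```text
clock: 26.65
position: [0.4624, -0.2026, 0.1396]
tool_rot: [[-0.547, 0.837, -0.001], [0.837, 0.547, 0.001], [0.001, -0.0, -1.0]]
force: [0.8, 0.2, -0.6]
gripper_width: 0.0396
gripper_force: 60.4
clk 26.6 pos [ 0.4624 -0.2026  0.1396] w 0.0396 gf 60.4 F [ 0.8  0.2 -0.6] -> coaster 0.0195 travel [-0.036 -0.276  0.601] twist [-0.0002 -0.0003 -0.0004]
```

```bash
python3 -m creep '[{"travel":[-0.015,-0.12,0],"twist":[0,0,0]},{"travel":[-0.033,-0.25,0.02],"twist":[0,0,0]},{"travel":[-0.036,-0.276,0.15],"twist":[0,0,0]},{"travel":[-0.036,-0.276,0.32],"twist":[0,0,0]},{"travel":[-0.036,-0.276,0.48],"twist":[0,0,0]},{"travel":[-0.036,-0.276,0.56],"twist":[0,0,0]},{"travel":[-0.036,-0.276,0.585],"twist":[0,0,0]},{"travel":[-0.036,-0.276,0.6],"twist":[0,0,0]},{"travel":[-0.036,-0.276,0.605],"twist":[0,0,0]},{"travel":[-0.036,-0.276,0.605],"twist":[0,0,0]}]';  python3 -c "
from h import *
go('coaster',.0195,123.2)"
```

```text
clock: 27.9
position: [0.4215, -0.2386, 0.0196]
tool_rot: [[-0.548, 0.837, 0.001], [0.837, 0.548, -0.0], [-0.001, 0.0, -1.0]]
force: [-0.2, -0.1, -0.7]
gripper_width: 0.0389
gripper_force: 60.4
clk 27.9 pos [ 0.4215 -0.2386  0.0196] w 0.0389 gf 60.4 F [-0.2 -0.1 -0.7] -> coaster 0.0195 travel [ 0.003 -0.007  0.   ] twist [0.0001 0.0002 0.0001]
```

Not quite touching yet. I'll lower until there is contact, then release and lift.

```bash
python3 -m creep '[{"travel":[0,-0.006,0.005],"twist":[0,0,0]},{"travel":[0,-0.006,0.01],"twist":[0,0,0]},{"travel":[0,-0.006,0.01],"twist":[0,0,0]}]'; python3 -m creep '[{"travel":[0,0,0],"twist":[0,0,0]},{"travel":[0,0,0],"twist":[0,0,0]},{"travel":[0,0,0],"twist":[0,0,0]},{"travel":[0,0,0],"twist":[0,0,0]},{"travel":[0,0,0],"twist":[0,0,0]},{"travel":[0,0,-0.2],"twist":[0,0,0]},{"travel":[0,0,-0.5],"twist":[0,0,0]},{"travel":[0,0,-0.8],"twist":[0,0,0]},{"travel":[0,0,-0.8],"twist":[0,0,0]}]' -1; python3 -c "
from h import *
go('bshaker',.18,123.2)"
```

```text
clock: 28.28
position: [0.4215, -0.2392, 0.019]
tool_rot: [[-0.548, 0.837, 0.003], [0.837, 0.548, -0.001], [-0.003, 0.002, -1.0]]
force: [3.1, 14.6, 42.0]
gripper_width: 0.039
gripper_force: 64.0
clock: 29.4
position: [0.4223, -0.2405, 0.1812]
tool_rot: [[-0.548, 0.837, 0.006], [0.837, 0.548, -0.004], [-0.007, 0.003, -1.0]]
force: [-0.1, 0.2, -0.2]
gripper_width: 0.0855
gripper_force: 0.0
clk 29.4 pos [ 0.4223 -0.2405  0.1812] w 0.0855 gf 0.0 F [-0.1  0.2 -0.2] -> bshaker 0.18 travel [-0.632  0.403  0.012] twist [0.001  0.0022 0.0001]
```

```bash
cat >> h.py <<'E'
T.update(bshaker=(.5605,-.3013),shaker=(.6553,-.1263),jar=(.5689,-.1073),bjar=(.5768,-.3897),mill=(.5822,-.0201),bmill=(.4792,-.3756))
E
python3 -m creep '[{"travel":[-0.15,0.1,0],"twist":[0,0,0]},{"travel":[-0.3,0.2,0],"twist":[0,0,0]},{"travel":[-0.5,0.32,0.01],"twist":[0,0,0]},{"travel":[-0.624,0.406,0.01],"twist":[0.001,0.002,0]},{"travel":[-0.624,0.406,0.01],"twist":[0.001,0.002,0]},{"travel":[-0.624,0.406,0.01],"twist":[0.001,0.002,0]}]'>/dev/null;  python3 -c "
from h import *
go('bshaker',.0465,123.2)
env.snapshot('side');p,d=env.snapshot('top');q,d=env.snapshot('side');a=cv2.resize(p[110:290,240:480,::-1],(400,300));b=cv2.resize(q[60:270,230:510,::-1],(400,300));cv2.imwrite('pics/s6.png',np.hstack([a,b]))"
```

```text
clk 30.1 pos [ 0.5554 -0.2984  0.174 ] w 0.0855 gf 0.0 F [ 0.1 -0.5 -0.4] -> bshaker 0.0465 travel [-0.031  0.016  0.637] twist [-0.0013 -0.0026  0.0001]
```

View pics/s6.png

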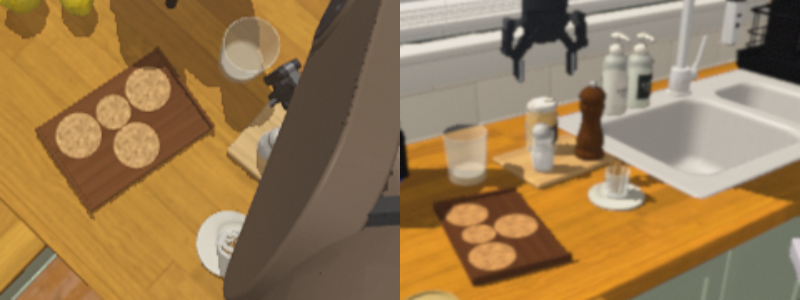

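The pot stands on the coaster, roughly centred (top crop 230,240, with the coaster at 230,243). The tray is empty, with its marks at (78,135), (148,88) and (136,145). Now I pick up the shaker.

```bash
python3 -m creep '[{"travel":[-0.031,0.016,0.1],"twist":[-0.001,-0.0026,0]},{"travel":[-0.031,0.016,0.3],"twist":[-0.001,-0.0026,0]},{"travel":[-0.031,0.016,0.5],"twist":[-0.001,-0.0026,0]},{"travel":[-0.031,0.016,0.6],"twist":[-0.001,-0.0026,0]},{"travel":[-0.031,0.016,0.63],"twist":[-0.001,-0.0026,0]},{"travel":[-0.031,0.016,0.63],"twist":[-0.001,-0.0026,0]}]'; python3 -m creep '[{"travel":[0,0,0],"twist":[0,0,0]},{"travel":[0,0,0],"twist":[0,0,0]},{"travel":[0,0,0],"twist":[0,0,0]},{"travel":[0,0,0],"twist":[0,0,0]},{"travel":[0,0,0],"twist":[0,0,0]},{"travel":[0,0,0],"twist":[0,0,0]}]' 1 ; python3 -c "
from h import *
go('shaker',.18,123.2)
for a,b in((78,135),(148,88),(136,145)):print(ray('top',240+a*.6,110+b*.6,.008))"
```

```text
clock: 31.05
position: [0.5622, -0.3022, 0.0498]
tool_rot: [[-0.548, 0.837, 0.002], [0.837, 0.548, -0.002], [-0.003, 0.0, -1.0]]
force: [0.2, 0.3, 0.7]
gripper_width: 0.0853
gripper_force: 0.0
clock: 31.8
position: [0.5624, -0.3024, 0.0502]
tool_rot: [[-0.548, 0.837, 0.002], [0.837, 0.548, -0.002], [-0.003, 0.001, -1.0]]
force: [-1.4, 0.8, 12.7]
gripper_width: 0.0357
gripper_force: 59.0
clk 31.8 pos [ 0.5624 -0.3024  0.0502] w 0.0357 gf 59.0 F [-1.4  0.8 12.7] -> shaker 0.18 travel [ 0.48   0.871 -0.65 ] twist [0.0002 0.0011 0.0001]
[ 0.58408906 -0.02113119  0.008     ]
[ 0.65363811 -0.1273329   0.008     ]
[ 0.567276   -0.10729317  0.008     ]
```

```bash
python3 -m creep '[{"travel":[0,0,-0.04],"twist":[0,0,0]},{"travel":[0,0,-0.15],"twist":[0,0,0]},{"travel":[0,0,-0.35],"twist":[0,0,0]},{"travel":[0,0,-0.55],"twist":[0,0,0]},{"travel":[0,0,-0.65],"twist":[0,0,0]},{"travel":[0.05,0.08,-0.65],"twist":[0,0.001,0]},{"travel":[0.13,0.22,-0.65],"twist":[0,0.001,0]},{"travel":[0.23,0.42,-0.65],"twist":[0,0.001,0]},{"travel":[0.34,0.61,-0.65],"twist":[0,0.001,0]},{"travel":[0.43,0.78,-0.65],"twist":[0,0.001,0]},{"travel":[0.47,0.85,-0.65],"twist":[0,0.001,0]},{"travel":[0.48,0.87,-0.65],"twist":[0,0.001,0]}]';  python3 -c "
from h import *
T['shaker']=(.655,-.127)
go('shaker',.0462,123.2)"
```

```text
clock: 33.3
position: [0.6545, -0.125, 0.1781]
tool_rot: [[-0.549, 0.836, -0.002], [0.836, 0.549, 0.001], [0.002, -0.001, -1.0]]
force: [-0.2, -0.5, -0.1]
gripper_width: 0.0352
gripper_force: 59.5
clk 33.3 pos [ 0.6545 -0.125   0.1781] w 0.0352 gf 59.5 F [-0.2 -0.5 -0.1] -> shaker 0.0462 travel [-0.011 -0.003  0.659] twist [-0.0003 -0.0007  0.0005]
```

```bash
python3 -m creep '[{"travel":[-0.008,-0.005,0.06],"twist":[0,0,0]},{"travel":[-0.008,-0.005,0.22],"twist":[0,0,0]},{"travel":[-0.008,-0.005,0.4],"twist":[0,0,0]},{"travel":[-0.008,-0.005,0.55],"twist":[0,0,0]},{"travel":[-0.008,-0.005,0.62],"twist":[0,0,0]},{"travel":[-0.008,-0.005,0.645],"twist":[0,0,0]},{"travel":[-0.008,-0.005,0.655],"twist":[0,0,0]},{"travel":[-0.008,-0.005,0.655],"twist":[0,0,0]}]';  python3 -c "
from h import *
T['shaker']=(.655,-.127)
go('shaker',.0462,123.2)"
```

```text
clock: 34.3
position: [0.6551, -0.1281, 0.0487]
tool_rot: [[-0.548, 0.837, 0.001], [0.837, 0.548, 0.001], [0.0, 0.001, -1.0]]
force: [0.3, 1.1, -1.3]
gripper_width: 0.0353
gripper_force: 59.5
clk 34.3 pos [ 0.6551 -0.1281  0.0487] w 0.0353 gf 59.5 F [ 0.3  1.1 -1.3] -> shaker 0.0462 travel [0.005 0.003 0.013] twist [ 0.0003 -0.0001  0.0001]
```

Next I lower to contact, release and lift. After that I turn to the jar.

```bash
python3 -m creep '[{"travel":[0.004,0,0.008],"twist":[0,0,0]},{"travel":[0.004,0,0.014],"twist":[0,0,0]},{"travel":[0.004,0,0.014],"twist":[0,0,0]}]'; python3 -m creep '[{"travel":[0,0,0],"twist":[0,0,0]},{"travel":[0,0,0],"twist":[0,0,0]},{"travel":[0,0,0],"twist":[0,0,0]},{"travel":[0,0,0],"twist":[0,0,0]},{"travel":[0,0,0],"twist":[0,0,0]},{"travel":[0,0,-0.2],"twist":[0,0,0]},{"travel":[0,0,-0.5],"twist":[0,0,0]},{"travel":[0,0,-0.8],"twist":[0,0,0]},{"travel":[0,0,-0.8],"twist":[0,0,0]}]' -1; python3 -c "
from h import *
go('bjar',.21,33.2)"
```

```text
clock: 34.67
position: [0.6547, -0.1273, 0.0462]
tool_rot: [[-0.548, 0.837, 0.001], [0.837, 0.548, 0.001], [0.0, 0.001, -1.0]]
force: [-3.5, -0.9, 12.1]
gripper_width: 0.0355
gripper_force: 61.6
clock: 35.8
position: [0.657, -0.1281, 0.2106]
tool_rot: [[-0.548, 0.837, 0.008], [0.837, 0.548, -0.001], [-0.005, 0.006, -1.0]]
force: [-0.3, 0.2, -0.5]
gripper_width: 0.0857
gripper_force: 0.0
clk 35.8 pos [ 0.657  -0.1281  0.2106] w 0.0857 gf 0.0 F [-0.3  0.2 -0.5] -> bjar 0.21 travel [-8.750e-01 -1.052e+00  1.000e-03] twist [ 2.700e-03 -2.000e-04  5.001e-01]
```

```bash
python3 -m creep '[{"travel":[-0.2,-0.2,0],"twist":[0,0,0.06]},{"travel":[-0.4,-0.4,0],"twist":[0,0,0.12]},{"travel":[-0.6,-0.6,0],"twist":[0,0,0.18]},{"travel":[-0.8,-0.8,0],"twist":[0,0,0.24]},{"travel":[-0.875,-1,0],"twist":[0,0,0.3]},{"travel":[-0.875,-1,0],"twist":[0,0,0.36]},{"travel":[-0.875,-1,0],"twist":[0,0,0.42]},{"travel":[-0.875,-1,0],"twist":[0,0,0.48]},{"travel":[-0.875,-1,0],"twist":[0,0,0.5]},{"travel":[-0.875,-1,0],"twist":[0,0,0.5]}]' >/dev/null; python3 -c "
from h import *
go('bjar',.070,33.2)"
```

```text
clk 37.0 pos [ 0.5825 -0.3832  0.2041] w 0.0855 gf 0.0 F [0.8 0.5 0.5] -> bjar 0.07 travel [-0.041  0.013  0.671] twist [-0.0007  0.0001  0.0002]
```

```bash
python3 -m creep '[{"travel":[-0.041,0.013,0.1],"twist":[0,0,0]},{"travel":[-0.041,0.013,0.3],"twist":[0,0,0]},{"travel":[-0.041,0.013,0.5],"twist":[0,0,0]},{"travel":[-0.041,0.013,0.62],"twist":[0,0,0]},{"travel":[-0.041,0.013,0.66],"twist":[0,0,0]},{"travel":[-0.041,0.013,0.66],"twist":[0,0,0]}]'; python3 -m creep '[{"travel":[0,0,0],"twist":[0,0,0]},{"travel":[0,0,0],"twist":[0,0,0]},{"travel":[0,0,0],"twist":[0,0,0]},{"travel":[0,0,0],"twist":[0,0,0]},{"travel":[0,0,0],"twist":[0,0,0]}]' 1 ; python3 -c "
from h import *
go('jar',.2,33.2)"
```

```text
clock: 37.8
position: [0.5773, -0.3899, 0.0728]
tool_rot: [[0.836, 0.549, -0.001], [0.549, -0.836, 0.001], [-0.0, -0.002, -1.0]]
force: [0.4, 0.6, 1.4]
gripper_width: 0.0855
gripper_force: 0.0
clock: 38.42
position: [0.5778, -0.3902, 0.0746]
tool_rot: [[0.836, 0.548, 0.001], [0.548, -0.836, 0.0], [0.001, 0.0, -1.0]]
force: [-2.2, 1.6, 9.9]
gripper_width: 0.0559
gripper_force: 62.1
clk 38.4 pos [ 0.5778 -0.3902  0.0746] w 0.0559 gf 62.1 F [-2.2  1.6  9.9] -> jar 0.2 travel [ 0.738 -1.207 -0.627] twist [ 0.0001 -0.0002  0.0002]
```

```bash
python3 -m creep '[{"travel":[0,0,-0.04],"twist":[0,0,0]},{"travel":[0,0,-0.15],"twist":[0,0,0]},{"travel":[0,0,-0.35],"twist":[0,0,0]},{"travel":[0,0,-0.53],"twist":[0,0,0]},{"travel":[0,0,-0.62],"twist":[0,0,0]},{"travel":[0.05,-0.08,-0.63],"twist":[0,0,0]},{"travel":[0.14,-0.22,-0.63],"twist":[0,0,0]},{"travel":[0.26,-0.42,-0.63],"twist":[0,0,0]},{"travel":[0.38,-0.61,-0.63],"twist":[0,0,0]},{"travel":[0.48,-0.78,-0.63],"twist":[0,0,0]},{"travel":[0.56,-0.91,-0.63],"twist":[0,0,0]},{"travel":[0.6,-0.98,-0.63],"twist":[0,0,0]}]';  python3 -c "
from h import *
go('jar',.0706,33.2)"
```

```text
clock: 39.92
position: [0.5692, -0.1579, 0.198]
tool_rot: [[0.836, 0.549, -0.003], [0.549, -0.836, 0.002], [-0.001, -0.003, -1.0]]
force: [-0.3, -0.9, -4.5]
gripper_width: 0.0563
gripper_force: 65.2
clk 39.9 pos [ 0.5692 -0.1579  0.198 ] w 0.0563 gf 65.2 F [-0.3 -0.9 -4.5] -> jar 0.0706 travel [ 0.138 -0.21   0.637] twist [-0.001   0.0004  0.0006]
```

```bash
python3 -m creep '[{"travel":[0.06,-0.1,0],"twist":[0,0,0]},{"travel":[0.12,-0.2,0.05],"twist":[0,0,0]},{"travel":[0.138,-0.225,0.2],"twist":[0,0,0]},{"travel":[0.138,-0.225,0.38],"twist":[0,0,0]},{"travel":[0.138,-0.225,0.52],"twist":[0,0,0]},{"travel":[0.138,-0.225,0.59],"twist":[0,0,0]},{"travel":[0.138,-0.225,0.62],"twist":[0,0,0]},{"travel":[0.138,-0.225,0.633],"twist":[0,0,0]},{"travel":[0.138,-0.225,0.633],"twist":[0,0,0]}]';  python3 -c "
from h import *
go('jar',.0706,33.2)"
```

```text
clock: 41.05
position: [0.5691, -0.1076, 0.0732]
tool_rot: [[0.837, 0.548, 0.0], [0.548, -0.837, 0.001], [0.001, -0.001, -1.0]]
force: [0.7, 0.1, -4.7]
gripper_width: 0.0557
gripper_force: 65.1
clk 41.0 pos [ 0.5691 -0.1076  0.0732] w 0.0557 gf 65.1 F [ 0.7  0.1 -4.7] -> jar 0.0706 travel [-0.    -0.002  0.013] twist [-0.0002 -0.0002  0.    ]
```

```bash
python3 -m creep '[{"travel":[0,0,0.008],"twist":[0,0,0]},{"travel":[0,0,0.015],"twist":[0,0,0]},{"travel":[0,0,0.015],"twist":[0,0,0]}]'; python3 -m creep '[{"travel":[0,0,0],"twist":[0,0,0]},{"travel":[0,0,0],"twist":[0,0,0]},{"travel":[0,0,0],"twist":[0,0,0]},{"travel":[0,0,0],"twist":[0,0,0]},{"travel":[0,0,-0.2],"twist":[0,0,0]},{"travel":[0,0,-0.5],"twist":[0,0,0]},{"travel":[0,0,-0.85],"twist":[0,0,0]},{"travel":[0,0,-0.85],"twist":[0,0,0]}]' -1; python3 -c "
from h import *
go('bmill',.25,33.2)"
```

```text
clock: 41.42
position: [0.5691, -0.1075, 0.0706]
tool_rot: [[0.837, 0.548, 0.0], [0.548, -0.837, 0.001], [0.001, -0.0, -1.0]]
force: [-3.6, 1.2, 11.2]
gripper_width: 0.0562
gripper_force: 66.5
clock: 42.42
position: [0.5711, -0.1081, 0.2442]
tool_rot: [[0.837, 0.548, 0.006], [0.548, -0.837, -0.001], [0.005, 0.004, -1.0]]
force: [-0.2, 0.4, -1.2]
gripper_width: 0.0852
gripper_force: 0.0
clk 42.4 pos [ 0.5711 -0.1081  0.2442] w 0.0852 gf 0.0 F [-0.2  0.4 -1.2] -> bmill 0.25 travel [-1.117  0.867 -0.031] twist [ 0.0013 -0.0016  0.0001]
```

```bash
python3 -m creep '[{"travel":[-0.25,0.2,-0.03],"twist":[0,0,0]},{"travel":[-0.5,0.4,-0.03],"twist":[0,0,0]},{"travel":[-0.75,0.6,-0.03],"twist":[0,0,0]},{"travel":[-1,0.8,-0.03],"twist":[0,0,0]},{"travel":[-1,0.86,-0.03],"twist":[0,0,0]},{"travel":[-1,0.86,-0.03],"twist":[0,0,0]},{"travel":[-1,0.86,-0.03],"twist":[0,0,0]}]' >/dev/null; python3 -c "
from h import *
go('bmill',.109,33.2)"
```

```text
clk 43.3 pos [ 0.4959 -0.3596  0.2448] w 0.0853 gf 0.0 F [-0.5  0.3 -0.2] -> bmill 0.109 travel [-0.114  0.023  0.679] twist [-0.0008  0.      0.0004]
```

```bash
python3 -m creep '[{"travel":[-0.114,0.023,0],"twist":[0,0,0]},{"travel":[-0.114,0.023,0.15],"twist":[0,0,0]},{"travel":[-0.114,0.023,0.35],"twist":[0,0,0]},{"travel":[-0.114,0.023,0.52],"twist":[0,0,0]},{"travel":[-0.114,0.023,0.64],"twist":[0,0,0]},{"travel":[-0.114,0.023,0.675],"twist":[0,0,0]},{"travel":[-0.114,0.023,0.675],"twist":[0,0,0]}]'; python3 -m creep '[{"travel":[0,0,0],"twist":[0,0,0]},{"travel":[0,0,0],"twist":[0,0,0]},{"travel":[0,0,0],"twist":[0,0,0]},{"travel":[0,0,0],"twist":[0,0,0]},{"travel":[0,0,0],"twist":[0,0,0]},{"travel":[0,0,0],"twist":[0,0,0]}]' 1 ; python3 -c "
from h import *
go('mill',.25,33.2)"
```

```text
clock: 44.18
position: [0.4795, -0.3765, 0.1106]
tool_rot: [[0.836, 0.549, -0.001], [0.549, -0.836, 0.001], [-0.0, -0.002, -1.0]]
force: [-0.5, -0.5, 0.5]
gripper_width: 0.085
gripper_force: 0.0
clock: 44.92
position: [0.4797, -0.3778, 0.1117]
tool_rot: [[0.837, 0.548, 0.001], [0.548, -0.837, -0.0], [0.001, 0.001, -1.0]]
force: [-1.8, 1.4, 11.6]
gripper_width: 0.0461
gripper_force: 59.6
clk 44.9 pos [ 0.4797 -0.3778  0.1117] w 0.0461 gf 59.6 F [-1.8  1.4 11.6] -> mill 0.25 travel [ 1.409 -1.215 -0.691] twist [ 0.0002 -0.0002  0.    ]
```

```bash
python3 -m creep '[{"travel":[0,0,-0.05],"twist":[0,0,0]},{"travel":[0,0,-0.2],"twist":[0,0,0]},{"travel":[0,0,-0.4],"twist":[0,0,0]},{"travel":[0,0,-0.6],"twist":[0,0,0]},{"travel":[0,0,-0.69],"twist":[0,0,0]},{"travel":[0.1,-0.085,-0.69],"twist":[0,0,0]},{"travel":[0.25,-0.21,-0.69],"twist":[0,0,0]},{"travel":[0.42,-0.36,-0.69],"twist":[0,0,0]},{"travel":[0.6,-0.51,-0.69],"twist":[0,0,0]},{"travel":[0.75,-0.65,-0.69],"twist":[0,0,0]},{"travel":[0.82,-0.715,-0.69],"twist":[0,0,0]},{"travel":[0.82,-0.715,-0.69],"twist":[0,0,0]}]';  python3 -c "
from h import *
go('mill',.25,33.2)"
```

```text
clock: 46.42
position: [0.5383, -0.1672, 0.2489]
tool_rot: [[0.836, 0.549, -0.0], [0.549, -0.836, 0.001], [0.0, -0.001, -1.0]]
force: [0.4, -0.5, -1.4]
gripper_width: 0.0463
gripper_force: 62.0
clk 46.4 pos [ 0.5383 -0.1672  0.2489] w 0.0463 gf 62.0 F [ 0.4 -0.5 -1.4] -> mill 0.25 travel [ 0.587 -0.494 -0.005] twist [-0.0003 -0.      0.0006]
```

```bash
python3 -m creep '[{"travel":[0.15,-0.13,0],"twist":[0,0,0]},{"travel":[0.35,-0.3,0],"twist":[0,0,0]},{"travel":[0.52,-0.44,0],"twist":[0,0,0]},{"travel":[0.58,-0.49,0.02],"twist":[0,0,0]},{"travel":[0.587,-0.496,0.15],"twist":[0,0,0]},{"travel":[0.587,-0.496,0.35],"twist":[0,0,0]},{"travel":[0.587,-0.496,0.53],"twist":[0,0,0]},{"travel":[0.587,-0.496,0.64],"twist":[0,0,0]},{"travel":[0.587,-0.496,0.68],"twist":[0,0,0]},{"travel":[0.587,-0.496,0.695],"twist":[0,0,0]},{"travel":[0.587,-0.496,0.695],"twist":[0,0,0]}]';  python3 -c "
from h import *
go('mill',.1077,33.2)"
```

```text
clock: 47.8
position: [0.5823, -0.0209, 0.1103]
tool_rot: [[0.837, 0.548, 0.0], [0.548, -0.837, 0.001], [0.001, -0.001, -1.0]]
force: [0.7, 0.6, -1.5]
gripper_width: 0.0461
gripper_force: 62.1
clk 47.8 pos [ 0.5823 -0.0209  0.1103] w 0.0461 gf 62.1 F [ 0.7  0.6 -1.5] -> mill 0.1077 travel [ 0.002 -0.004  0.013] twist [-0.0002 -0.0002 -0.    ]
```

```bash
python3 -m creep '[{"travel":[0.002,-0.003,0.008],"twist":[0,0,0]},{"travel":[0.002,-0.003,0.015],"twist":[0,0,0]},{"travel":[0.002,-0.003,0.015],"twist":[0,0,0]}]'; python3 -m creep '[{"travel":[0,0,0],"twist":[0,0,0]},{"travel":[0,0,0],"twist":[0,0,0]},{"travel":[0,0,0],"twist":[0,0,0]},{"travel":[0,0,0],"twist":[0,0,0]},{"travel":[0,0,0],"twist":[0,0,0]},{"travel":[0,0,-0.2],"twist":[0,0,0]},{"travel":[0,0,-0.45],"twist":[0,0,0]},{"travel":[0,0,-0.75],"twist":[0,0,0]},{"travel":[0,0,-0.75],"twist":[0,0,0]}]' -1; python3 -m creep '[{"travel":[-0.3,0.15,0],"twist":[0,0,0]},{"travel":[-0.6,0.3,0],"twist":[0,0,0]},{"travel":[-1,0.5,0],"twist":[0,0,0]},{"travel":[-1,0.5,0],"twist":[0,0,0]},{"travel":[-1,0.5,0],"twist":[0,0,0]}]'>/dev/null; python3 -m creep '[{"travel":[-0.3,0.15,0],"twist":[0,0,0]},{"travel":[-0.6,0.3,0],"twist":[0,0,0]},{"travel":[-1,0.5,0],"twist":[0,0,0]},{"travel":[-1,0.5,0],"twist":[0,0,0]},{"travel":[-1,0.5,0],"twist":[0,0,0]}]'>/dev/null;  python3 -m creep '[{"travel":[-0.3,0.2,0],"twist":[0,0,0]},{"travel":[-0.6,0.5,0],"twist":[0,0,0]},{"travel":[-0.8,0.6,0],"twist":[0,0,0]},{"travel":[-0.8,0.6,0],"twist":[0,0,0]},{"travel":[-0.8,0.6,0],"twist":[0,0,0]}]'
python3 - <<'E'
from h import *
env.snapshot('side')
p,d=env.snapshot('top');q,e=env.snapshot('side')
a=cv2.resize(p[110:290,240:480,::-1],(800,600),interpolation=cv2.INTER_CUBIC);cv2.imwrite('pics/s7.png',a)
f=np.load('top0.npz');X0=cloud('top',f['d']);X1=cloud('top',d)
for nm,c,lo,hi in(('mill',(.582,-.02),.1,.165),('jar',(.568,-.107),.09,.115),('shaker',(.654,-.127),.06,.11),('coasterpot',(.42,-.239),.02,.08),('glass',(.69,-.267),.03,.1),('tin',(.606,.159),.03,.07)):
    for Z in(X0.reshape(-1,3),X1.reshape(-1,3)):
        w=Z[(np.hypot(*(Z[:,:2]-c).T)<.045)&(Z[:,2]>lo)&(Z[:,2]<hi)]
        if len(w):print(nm,len(w),w.mean(0).round(4),end=' | ')
    print()
E
```

```text
clock: 48.18
position: [0.5826, -0.0196, 0.1078]
tool_rot: [[0.836, 0.548, 0.001], [0.548, -0.836, 0.001], [0.002, -0.0, -1.0]]
force: [-1.7, 2.1, 11.7]
gripper_width: 0.0464
gripper_force: 63.3
clock: 49.3
position: [0.5844, -0.0201, 0.2614]
tool_rot: [[0.837, 0.548, 0.007], [0.548, -0.837, 0.0], [0.006, 0.004, -1.0]]
force: [0.4, -0.1, -1.1]
gripper_width: 0.0855
gripper_force: 0.0
clock: 51.18
position: [0.2893, -0.5938, 0.2553]
tool_rot: [[0.837, 0.547, -0.001], [0.547, -0.837, 0.003], [0.001, -0.003, -1.0]]
force: [1.2, 1.1, -0.1]
gripper_width: 0.0851
gripper_force: 0.0
mill 435 [ 0.5801 -0.0214  0.1394] | mill 436 [ 0.5804 -0.0189  0.1393] | 
jar 513 [ 0.5687 -0.1069  0.1057] | jar 512 [ 0.5676 -0.1075  0.1057] | 
shaker 211 [ 0.6537 -0.1267  0.087 ] | shaker 213 [ 0.6516 -0.1273  0.0868] | 
coasterpot 159 [ 0.4214 -0.2395  0.0437] | 
glass 627 [ 0.7021 -0.2731  0.0651] | glass 635 [ 0.7021 -0.273   0.0647] | 
tin 861 [0.608  0.1616 0.0528] | tin 860 [0.6081 0.1617 0.0527] |
```

View pics/s7.png

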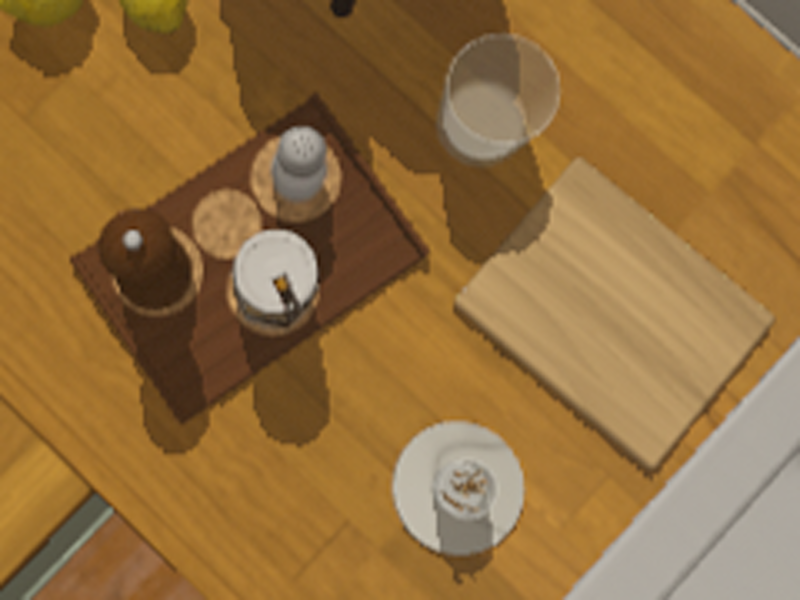

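Mill (145,260), jar (275,275) and shaker (300,160) are back within about 3 mm of where they started. The pot (465,490) is centred on the coaster, and the glass and tin have not moved. I'm handing in.

```bash
python3 -c "
from workcell import env
print(env.close_job())"
```

```text
the job is handed in; nothing more can be done
None
```

The job is handed in at about 51 s of the 128 s: the toothpick pot stands on the coaster within about 2 mm of its centre, the mill, jar and shaker are back within about 3 mm of their starts, and the glass and tin have not moved; the handover gave no verdict.

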